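# Cover the vacuum chamber and draw the hand pump

### The job

In the fume hood, leak-test the small vacuum chamber: set the round lid gently on the chamber, flat and centred rim to rim, and let go of it. Then take the grey T-handle of the hand pump beside it, draw its rod 40 mm straight up out of its bore without wrenching it sideways, and finish still holding it there (it drops back if let go). Leave the glassware, cap and rack alone.

Things in the scene. Friction and masses are not known exactly. Their poses are not given: they have to be found in the camera images.
- station: fixed grey base plate, 120 (x) x 260 (y) x 15 mm, at any yaw; origin under its centre, z up. Carries an open round aluminium chamber (axis 75 mm from the centre towards -y; outer diameter 96, wall 6 mm, black gasket, rim 75 mm above the bench) and a square aluminium pump block (axis 75 mm from the centre towards +y; 50 x 50 mm, top 115 mm above the bench)
- chamber_rim (a point): centre of the chamber's mouth, at the height of the rim (75 mm above the bench); axes as the station's
- bore_mouth (a point): centre of the pump bore at the pump block's top face (115 mm above the bench); the bore is vertical, 23.5 mm in diameter, 90 mm deep; axes as the station's
- lid_knob (a point): centre of the grip knob of the loose lid: a steel disc 96 mm in diameter, 10 mm thick, with a thin stem and a grey round knob (28 mm in diameter, 22 mm tall) in its middle. The point is 35 mm above the lid's underside, z up; the lid weighs about 0.25 kg and starts flat on the bench, beside the station on either hand. Seated on the chamber, the point is 110 mm above the bench
- rod_handle (a point): centre of the grey T-handle on top of the pump rod; the bar is 62 mm long (its y), 18 mm wide (its x) and 22 mm tall (z up, along the rod). It starts with the rod at the bottom of the bore: this point is then 146 mm above the bench, 31 mm above the bore's mouth, and the handle's underside 20 mm above the pump block
- lid: the loose lid; origin at the centre of its underside
- rod: the loose pump rod with its T-handle, about 0.3 kg; origin at the centre of its lower end, which starts 90 mm deep in the bore, 25 mm above the bench. The rod is 22 mm in diameter, turns freely in the bore and is held down only by its weight
- beaker: open glass beaker, 70 mm across, 85 mm tall; a bystander. Origin under its centre
- amber_bottle: amber glass bottle with white cap, 84 mm across, 170 mm tall; a bystander. Origin under its centre
- screw_cap: blue screw cap lying on the bench, 40 mm across, 22 mm tall; a bystander. Origin under its centre
- tube_rack: white test-tube rack, 70 x 170 mm, 107 mm tall with its tubes; a bystander. Origin under its centre

How it is judged:
By the outcome, as a careful person would: the job done as asked, in the order asked, and still so for the second after the job is handed in, while the arm keeps its last pose, push and grip.
It also fails if it takes over 58 s, if anything falls off the work surface, if the arm or the gripper's body presses on something with over 40 N, if the wrist force passes 120 N, or if a joint passes its speed limit or range.

### The arm

A 6-joint arm with a two-finger parallel gripper is mounted at the origin on the work surface. World frame = base frame: x ahead of the robot, y to its left, z up, the work surface at z = 0. Lengths are in m, angles in rad, forces in N, time in s.
With the tool pointing down it reaches from about 0.35 to 0.975 m from the base axis. Payload 4.9 kg.
Tool frame: the origin (TCP) lies at the very end of the fingers, on their centre line; the grasp point (between the pads) lies ctrl.grip_point_offset behind it (ctrl.grip_point_offset is the distance from the TCP to the grasp point, in m); z points along the fingers, y is the direction in which the jaws open and shut (so a half turn about z gives the same grasp; the last joint's range is limited). The gripper opens to 85 mm and grips with 20 to 120 N. Pads are 22 mm wide; open, the fingers measure 114 mm over their backs; the gripper's body (76 mm by 85 mm) begins 54 mm behind the grasp point. The pads swing forward as they close: fully open they stand 13 mm farther back than shut.
Start: joints at [-1.359, 0.053, 1.613, -0, 1.476, -0.119], TCP at [0.203, -0.591, 0.231] pointing down, gripper open.
Joint ranges: [-3.01, 3.01], [-1.01, 2.22], [0.06, 2.58], [-1.02, 4.17], [0.09, 2.62], [-3.14, 3.14]. Speed limits (rad/s): [2.57, 2.57, 3.14, 3.14, 3.14, 3.14].

### API

Orientations are given as a rotation vector (axis times angle).
In Python, from station import ctrl gives the robot as it stands. The module is installed in compiled form; this text tells all that it offers.
- The arm moves only by the shell command python3 -m creep 'ROWS' [FORCE]. ROWS is JSON, a list of rows, each a list of 5 numbers: the closure in counts, from 0 (fully open) to 255 (shut), then the shift along the tool's x, y, z in mm, then the turn about the tool's z in rad. A call has 1 to 12 rows; each row is the pose to reach, as a shift and turn from the pose commanded when the call began, along the tool's axes at that moment; what a row does not reach only later rows make up. A row lasts 1/12 s, in which the tool goes at most 41.7 mm and 7.16 degrees, less where a joint would pass 70% of its speed; a pose out of reach is approached as far as the arm can. A call with a gripper value outside its range is refused whole. The fingers move at their own pace and stop on an object; FORCE is the grip in N (left out, the last holds). Time passes only in rows, so rows that repeat a pose let the fingers close. It gives the time, the measured TCP pose, the force and the opening at its end, in the units of the state.
- ctrl.get_obs(): the state, without advancing time (a new reading comes with each control period).
- ctrl.get_image(name): name is "side" or "top"; returns the picture (384x512x3 uint8, red, green, blue); there is no depth.
- ctrl.calibration(name): a dict with "fx", "fy", "cx", "cy" (pixels), "k1" (the pictures are not rectified: a ray, as slopes to the right and down, at radius r is drawn at 1 + k1 r^2 times it, then the intrinsics apply), "R" (3x3) and "t" (3): a world point X has camera coordinates R X + t. Camera axes: x right, y down, z forward; pixel columns grow to the right and rows downward; lengths in m; the calibration is good to about 2 mm. A picture is of the moment at which its call begins. calibration takes no time and is no camera call.
- ctrl.finish_job(): hands the job in, once; it reports no verdict.
Trained networks look in the newest picture that a camera, given by its name, has taken for a name from the list of things; names that differ only in an ending like _2 or _b are one class to them, and where a whole thing is asked for, a point or a joint stands for the part that bears it (a point fixed in the world has none). Each returns a list of dicts, best first, with "conf" (0 to 1); they miss things now and then, are a little off and sometimes report something else, mostly with a low value. They report only what shows in the picture. A call takes as long as a camera call.
- ctrl.boxes_of(camera, label): "rect" ([left, top, width, height] in pixels, round what is visible of it).
- ctrl.outline_of(camera, label): "mask" (384x512 bool, what is visible of it) and "rect" ([left, top, width, height] in pixels, round what is visible of it).
The state is a dict: "t": time; "q": joint angles; "dq": joint speeds; "effort": joint torques, N m; "tool_pos": TCP position; "tool_rot": TCP orientation; "contact_force": force on the tool from outside, world axes, zero at the start; "wrist_torque": the same for the moment, N m; "opening": finger opening in m.
Only numpy, scipy, OpenCV 4.12 (cv2) and the standard library are available. Lean on these libraries where they do the work, as an engineer would, in place of code of your own. Each camera call takes 0.05 s, during which the arm holds its last target. There are 200 camera calls.

## Working session

There is one attempt and no reset: what is moved stays moved. The work goes in short steps, Python scripts to look and compute and a shell command to move; the robot and the scene stay as the last step left them, time stands still between calls to the robot, and variables do not carry over. Pictures are saved under pics/ and viewed, about 8 in all and at most 12, crops included, and the job is handed in when it is done.

```bash
mkdir -p pics
cat > h.py <<'E'
import numpy as np, cv2
from scipy.spatial.transform import Rotation as Ro
from station import ctrl
def ray(cam,u,v):
    c=ctrl.calibration(cam);K=np.array([[c['fx'],0,c['cx']],[0,c['fy'],c['cy']],[0,0,1.]])
    x=np.array([(u-c['cx'])/c['fx'],(v-c['cy'])/c['fy']]);s=x.copy()
    for _ in range(30): s=x/(1+c['k1']*(s@s))
    R=np.array(c['R']);t=np.array(c['t'])
    return -R.T@t, R.T@np.array([s[0],s[1],1])
def atz(cam,u,v,z):
    o,d=ray(cam,u,v);return o+d*(z-o[2])/d[2]
def proj(cam,X):
    c=ctrl.calibration(cam);p=np.array(c['R'])@np.array(X)+np.array(c['t']);s=p[:2]/p[2];s=s*(1+c['k1']*(s@s))
    return np.array([c['fx']*s[0]+c['cx'],c['fy']*s[1]+c['cy']])
def tri(a,b):
    (o1,d1),(o2,d2)=a,b
    A=np.stack([d1,-d2],1);k=np.linalg.lstsq(A,o2-o1,rcond=None)[0]
    p,q=o1+k[0]*d1,o2+k[1]*d2
    return (p+q)/2,np.linalg.norm(p-q)
def cen(m):
    ys,xs=np.nonzero(m);return xs.mean(),ys.mean()
def rel(p,off=0):
    "shift in tool axes (mm) taking TCP to world p"
    s=ctrl.get_obs();R=Ro.from_rotvec(s['tool_rot']).as_matrix()
    return R.T@(np.array(p)-s['tool_pos'])*1000
E
python3 - <<'E'
from h import *
ims=[]
for c in('top','side'):
    im=ctrl.get_image(c);cv2.imwrite(f'pics/{c}0.png',im[:,:,::-1])
    k=ctrl.calibration(c);print(c,-np.array(k['R']).T@k['t'],k['fx'],k['k1'])
    for l in('station','lid','lid_knob','rod_handle','chamber_rim','bore_mouth','beaker','amber_bottle','screw_cap','tube_rack'):
        for d in ctrl.outline_of(c,l)[:2]: print(l,round(d['conf'],2),d['rect'],np.round(cen(d['mask']),1),d['mask'].sum())
print(ctrl.grip_point_offset,ctrl.get_obs())
E
```

```text
top [ 0.41519654 -0.02132786  1.48714272] 444.2462645569629 -0.08202059838620643
station 0.79 [221.6, 163.9, 81.8, 78.3] [263.7 203.1] 2723
station 0.65 [158.5, 219.0, 32.4, 26.3] [173.4 231.5] 683
lid_knob 0.83 [160.2, 219.2, 31.7, 27.3] [173.1 232.1] 697
lid_knob 0.34 [224.3, 167.1, 79.3, 73.7] [263.9 203.6] 2673
rod_handle 0.57 [240.7, 174.4, 9.1, 19.6] [245.4 180.9] 120
chamber_rim 0.82 [223.5, 162.0, 76.0, 79.7] [263.8 203. ] 2614
bore_mouth 0.88 [224.3, 164.8, 78.7, 76.4] [264.1 203.3] 2715
beaker 0.88 [330.9, 208.2, 22.3, 23.1] [340.7 220.9] 430
amber_bottle 0.81 [127.3, 132.2, 30.7, 33.0] [141.5 148.1] 697
amber_bottle 0.69 [160.3, 218.6, 27.9, 29.3] [173.3 231.4] 687
screw_cap 0.61 [223.4, 167.6, 78.9, 75.1] [263.7 203.6] 2766
screw_cap 0.48 [172.5, 169.2, 10.9, 13.2] [176.2 175.1] 98
tube_rack 0.57 [340.5, 142.7, 57.3, 34.0] [369.5 156.4] 1305
tube_rack 0.16 [160.8, 217.5, 28.1, 31.9] [173.5 231.9] 687
side [0.36709523 0.82624163 0.6159056 ] 361.4595060047413 -0.10166138858486172
station 0.56 [215.2, 198.1, 97.6, 57.6] [263.4 224.3] 3224
lid 0.89 [259.3, 297.9, 43.5, 32.8] 
[... 730 characters left out ...]
7.5 163.6] 803
0.0187 {'t': 1.1, 'q': array([-1.35898848e+00,  5.26797628e-02,  1.61294914e+00, -1.95288002e-05,
        1.47603949e+00, -1.18988669e-01]), 'dq': array([-2.25515876e-05, -5.28904688e-04,  4.72108464e-04, -8.86896893e-04,
        6.28954774e-04, -9.96532774e-04]), 'effort': array([-6.27089739e-04, -3.93696070e+01, -3.70466244e+01, -2.87584053e-04,
        4.63048473e-04, -4.18112819e-06]), 'tool_pos': array([ 0.20298883, -0.59106374,  0.23128674]), 'tool_rot': array([-3.09864469e+00, -5.17238598e-01,  3.60238688e-05]), 'contact_force': array([ 1.17916235, -0.20479475, -0.11334437]), 'wrist_torque': array([ 0.05964267,  0.0004091 , -0.01013754]), 'opening': 0.08498823405767232}
```

View pics/top0.png

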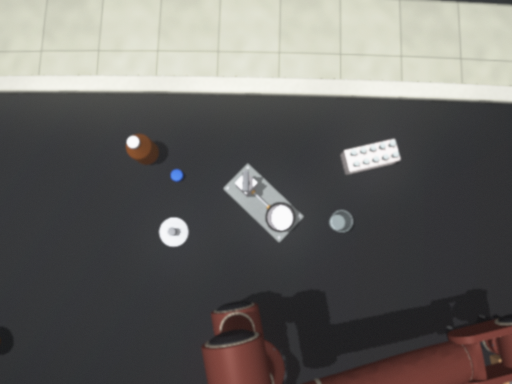

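View pics/side0.png

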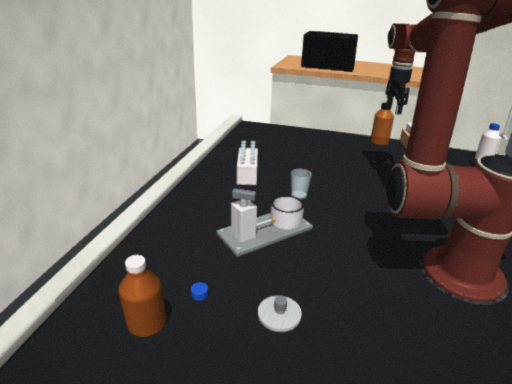

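```bash
cat > est.py <<'E'
from h import *
from scipy.optimize import minimize
T=ctrl.get_image('top');S=ctrl.get_image('side')
im={'top':T,'side':S}
def best(c,l,near):
    ds=[d for d in ctrl.outline_of(c,l) if np.hypot(*(np.array(cen(d['mask']))-near))<12]
    return ds[0]['mask'] if ds else None
def circ(x,y,r,z,n=60):
    a=np.linspace(0,2*np.pi,n);return np.stack([x+r*np.cos(a),y+r*np.sin(a),0*a+z],1)
def hullmask(c,X,up=4):
    P=np.array([proj(c,x) for x in X]);m=np.zeros((384*up,512*up),np.uint8)
    return P
def soft(c,parts):
    up=4;m=np.zeros((384*up,512*up),np.uint8)
    for X in parts:
        P=np.array([proj(c,x) for x in X]);h=cv2.convexHull(((P+.5)*up-.5).astype(np.float32))
        cv2.fillConvexPoly(m,np.round(h*16).astype(int),255,cv2.LINE_AA,4)
    return cv2.resize(m,(512,384),interpolation=cv2.INTER_AREA)/255.
def lidparts(p):
    x,y=p;return [np.vstack([circ(x,y,.048,0),circ(x,y,.048,.01)]),np.vstack([circ(x,y,.014,.024),circ(x,y,.014,.046)])]
def box(x,y,yaw,cx,cy,w,l,z0,z1):
    c,s=np.cos(yaw),np.sin(yaw)
    return np.array([[x+c*a-s*b,y+s*a+c*b,z] for a in(cx-w/2,cx+w/2) for b in(cy-l/2,cy+l/2) for z in(z0,z1)])
def stparts(p):
    x,y,w=p;c,s=np.cos(w),np.sin(w);ch=(x+s*.075,y-c*.075);pb=(x-s*.075,y+c*.075)
    return [box(x,y,w,0,0,.12,.26,0,.015),np.vstack([circ(*ch,.048,0.01),circ(*ch,.048,.075)]),box(x,y,w,0,.075,.05,.05,0,.115)]
def fit(parts,p0,masks,sc):
    f=lambda p:sum(np.abs(soft(c,parts(p))-m).sum() for c,m in masks.items())
    r=minimize(f,p0,method='Nelder-Mead',options=dict(initial_simplex=[p0]+[np.array(p0)+np.eye(len(p0))[i]*sc[i] for i in range(len(p0))],xatol=1e-4,fatol=.1))
    return r.x,r.fun
E
python3 - <<'E'
from est import *
lm={'top':best('top','lid_knob',(173,231)),'side':best('side','lid',(279,313))}
sm={'top':best('top','station',(264,203)),'side':best('side','station',(263,224))}
lid0=atz('top',173.3,231.5,.005)[:2];print(lid0)
for ms in (lm,{'top':lm['top']},{'side':lm['side']}): print('lid',fit(lidparts,lid0,ms,[.01,.01]))
st0=atz('top',263.5,203,.015)[:2];a=atz('top',245.4,180.9,.146);b=atz('top',281,217,.075);print(st0,a,b)
d=(a-b)[:2];yaw=np.arctan2(-d[0],d[1])
for ms in (sm,{'top':sm['top']},{'side':sm['side']}):
    p,f=fit(stparts,[*st0,yaw],ms,[.01,.01,.1]);print('st',p,f)
p,_=fit(stparts,[*st0,yaw],sm,[.01,.01,.1]);l,_=fit(lidparts,lid0,lm,[.01,.01])
out=[]
for c,o in(('top',(150,155)),('side',(210,180))):
    big=cv2.resize(im[c][o[1]:o[1]+150 if c=='side' else o[1]+95,o[0]:o[0]+(160 if c=='top' else 110)],None,fx=5 if c=='top' else 4,fy=5 if c=='top' else 4,interpolation=cv2.INTER_CUBIC)[:,:,::-1].copy()
    k=5 if c=='top' else 4
    x,y,w=p;cc,s=np.cos(w),np.sin(w)
    def dr(X,col):
        P=np.array([proj(c,q) for q in X]);cv2.polylines(big,[np.round(((P-o+.5)*k-.5)).astype(int)],True,col,1)
    for z in(.0,.015): dr(box(x,y,w,0,0,.12,.26,z,z)[[0,2,6,4]],(0,255,0))
    for r in(.048,.042): dr(circ(x+s*.075,y-cc*.075,r,.075),(0,0,255))
    dr(box(x,y,w,0,.075,.05,.05,.115,.115)[[0,2,6,4]],(255,0,255))
    dr(circ(*l,.048,.01),(255,0,0));dr(circ(*l,.014,.046),(0,200,255))
    cv2.imwrite(f'pics/{c}1.png',big)
np.save('st.npy',p);np.save('lid.npy',l)
for c,l in(('top','rod_handle'),('side','rod_handle')):
    for d in ctrl.outline_of(c,l)[:1]:
        print(cen(d['mask']),d['rect'])
E
```

```text
[0.44528909 0.27496651]Traceback (most recent call last):
  File "<stdin>", line 5, in <module>
  File "est.py", line 29, in fit
    r=minimize(f,p0,method='Nelder-Mead',options=dict(initial_simplex=[p0]+[np.array(p0)+np.eye(len(p0))[i]*sc[i] for i in range(len(p0))],xatol=1e-4,fatol=.1))
    res = _minimize_neldermead(fun, x0, args, callback, bounds=bounds,
                               **options)
    fxc = func(xc)
    fx = function(np.copy(x), *(wrapper_args + args))
  File "est.py", line 28, in <lambda>
    f=lambda p:sum(np.abs(soft(c,parts(p))-m).sum() for c,m in masks.items())
               ~~~^^^^^^^^^^^^^^^^^^^^^^^^^^^^^^^^^^^^^^^^^^^^^^^^^^^^^^^^^^^
  File "est.py", line 28, in <genexpr>
    f=lambda p:sum(np.abs(soft(c,parts(p))-m).sum() for c,m in masks.items())
                          ~~~~^^^^^^^^^^^^
  File "est.py", line 16, in soft
    P=np.array([proj(c,x) for x in X]);h=cv2.convexHull(((P+.5)*up-.5).astype(np.float32))
                ~~~~^^^^^
  File "h.py", line 13, in proj
    c=ctrl.calibration(cam);p=np.array(c['R'])@np.array(X)+np.array(c['t']);s=p[:2]/p[2];s=s*(1+c['k1']*(s@s))
ValueError: time passes only in moves, steps and waits
```

```bash
sed -i 's/ctrl.calibration(c\(am\)\?)/CAL(cam)/; /^from station/a import functools\nCAL=functools.lru_cache(None)(ctrl.calibration)' h.py; grep -n CAL h.py
cat > run.py <<'E'
from est import *
lm={'top':best('top','lid_knob',(173,231)),'side':best('side','lid',(279,313))}
sm={'top':best('top','station',(264,203)),'side':best('side','station',(263,224))}
lid0=atz('top',173.3,231.5,.005)[:2];print(lid0)
for ms in (lm,{'top':lm['top']},{'side':lm['side']}): print('lid',fit(lidparts,lid0,ms,[.01,.01]))
st0=atz('top',263.5,203,.015)[:2];a=atz('top',245.4,180.9,.146);b=atz('top',281,217,.075);print(st0,a,b)
d=(a-b)[:2];yaw=np.arctan2(-d[0],d[1])
for ms in (sm,{'top':sm['top']},{'side':sm['side']}):
    p,f=fit(stparts,[*st0,yaw],ms,[.01,.01,.1]);print('st',p,f)
p,_=fit(stparts,[*st0,yaw],sm,[.01,.01,.1]);l,_=fit(lidparts,lid0,lm,[.01,.01])
for c,o,e,k in(('top',(150,155),(310,250),5),('side',(210,180),(320,330),4)):
    big=cv2.resize(im[c][o[1]:e[1],o[0]:e[0]],None,fx=k,fy=k,interpolation=cv2.INTER_CUBIC)[:,:,::-1].copy()
    x,y,w=p;cc,s=np.cos(w),np.sin(w)
    def dr(X,col):
        P=np.array([proj(c,q) for q in X]);cv2.polylines(big,[np.round(((P-o+.5)*k-.5)).astype(int)],True,col,1)
    for z in(.0,.015): dr(box(x,y,w,0,0,.12,.26,z,z)[[0,2,3,1] if 0 else [0,2,6,4]],(0,255,0))
    for r in(.048,.042): dr(circ(x+s*.075,y-cc*.075,r,.075),(0,0,255))
    dr(box(x,y,w,0,.075,.05,.05,.115,.115)[[0,2,6,4]],(255,0,255))
    dr(circ(*l,.048,.01),(255,0,0));dr(circ(*l,.014,.046),(0,200,255))
    cv2.imwrite(f'pics/{c}1.png',big)
np.save('st.npy',p);np.save('lid.npy',l)
for c in('top','side'):
    for d in ctrl.outline_of(c,'rod_handle')[:1]: print(d['conf'],cen(d['mask']),d['rect'],cv2.minAreaRect(np.argwhere(d['mask'])[:,::-1].astype(np.float32)))
E
python3 run.py
```

```text
5:CAL=functools.lru_cache(None)(ctrl.calibration)
7:    c=CAL(cam);K=np.array([[c['fx'],0,c['cx']],[0,c['fy'],c['cy']],[0,0,1.]])
15:    c=CAL(cam);p=np.array(c['R'])@np.array(X)+np.array(c['t']);s=p[:2]/p[2];s=s*(1+c['k1']*(s@s))
[0.44528909 0.27496651]
lid (array([0.44464354, 0.27430978]), np.float64(116.61568627450978))
lid (array([0.44518493, 0.27619302]), np.float64(31.80392156862745))
lid (array([0.44470925, 0.27302124]), np.float64(66.8235294117647))
[ 0.54797079 -0.02453209] [0.60235966 0.03257337 0.146     ] [ 0.49929138 -0.08114271  0.075     ]
st [ 0.55192851 -0.02370813 -0.72867197] 571.5647058823529
st [ 0.5527972  -0.02203683 -0.73488445] 286.6078431372549
st [ 0.5509959  -0.02583344 -0.72411616] 267.3058823529412
0.67 (np.float64(245.53398058252426), np.float64(181.97087378640776)) [244.7, 177.5, 3.6, 14.6] ((245.5, 181.5), (19.0, 5.0), 90.0)
0.51 (np.float64(243.65263157894736), np.float64(195.9157894736842)) [234.0, 187.8, 21.7, 22.6] ((243.13461303710938, 197.82693481445312), (22.945587158203125, 17.650453567504883), 11.309932708740234)
```

View pics/top1.png

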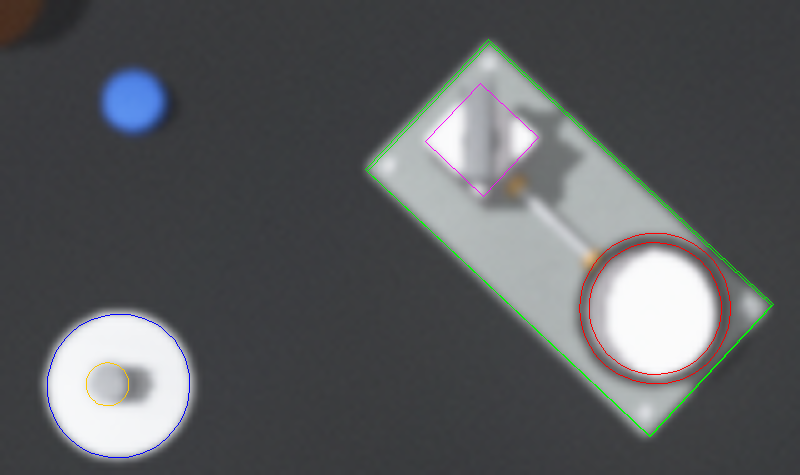

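View pics/side1.png

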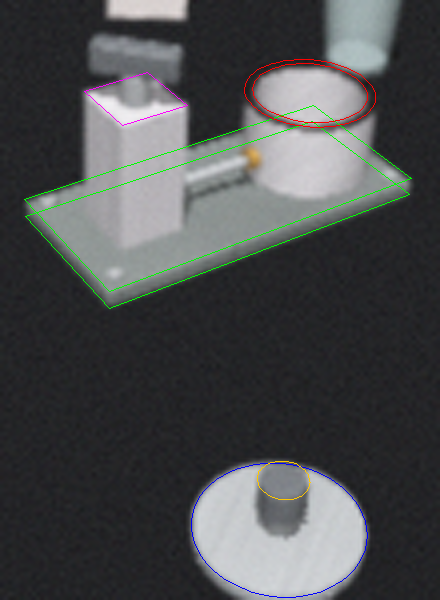

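Run:
```python
from h import *
s=ctrl.get_obs();R=Ro.from_rotvec(s['tool_rot']).as_matrix();print(R.round(3),s['t'])
l=np.load('lid.npy');x,y,w=np.load('st.npy')
for p in ([.45,-.2,.231],[*l,.231],[*l,.12],[*l,.019]): print(rel(p).round(1))
print('chamber',x+np.sin(w)*.075,y-np.cos(w)*.075,'bore',x-np.sin(w)*.075,y+np.cos(w)*.075)
for v in((475,85),(492,85),(467,190),(492,190)): print(atz('top',150+v[0]/5,155+v[1]/5,.157))
```

```text
[[ 0.946  0.325  0.   ]
 [ 0.325 -0.946 -0.   ]
 [-0.     0.    -1.   ]] 1.8
[ 3.606e+02 -2.897e+02  3.000e-01]
[ 5.096e+02 -7.400e+02  3.000e-01]
[ 509.6 -740.   111.3]
[ 509.7 -740.   212.3]
chamber 0.5019875518804835 -0.07966258740258252 bore 0.6018694665424607 0.03224631806725707
[0.6280011  0.03413554 0.157     ]
[0.62824935 0.02383301 0.157     ]
[0.56387725 0.03709373 0.157     ]
[0.56425533 0.02201827 0.157     ]
```

```bash
python3 -m creep '[[0,15,-12,0,0.02],[0,45,-36,0,0.06],[0,78,-63,0,0.1],[0,110,-88,0,0.14],[0,142,-114,0,0.18],[0,174,-140,0,0.22],[0,206,-166,0,0.26],[0,238,-191,0,0.3],[0,270,-217,0,0.332],[0,302,-243,0,0.332],[0,334,-268,0,0.332],[0,360,-290,0,0.332]]'
python3 - <<'E'
from h import *
print(ctrl.get_obs()['t'],Ro.from_rotvec(ctrl.get_obs()['tool_rot']).as_matrix().round(3))
l=np.load('lid.npy')
for p in ([*l,.231],[*l,.1],[*l,.019]): print(rel(p).round(1))
E
```

```text
t: 2.8
tool_pos: [0.4503, -0.1976, 0.2317]
tool_rot: [3.141, -0.0, 0.002]
contact_force: [0.4, -0.9, 0.9]
opening: 0.0856
2.8 [[ 1.    -0.     0.001]
 [-0.    -1.    -0.   ]
 [ 0.001  0.    -1.   ]]
[  -5.8 -471.9    0.6]
[  -5.9 -471.9  131.6]
[  -6.  -471.9  212.6]
```

```bash
python3 -m creep '[[0,0,-20,0,0],[0,0,-58,0,0],[0,0,-98,0,0],[0,0,-138,0,0],[0,-2,-178,0,0],[0,-4,-218,0,0],[0,-6,-258,0,0],[0,-6,-298,0,0],[0,-6,-338,0,0],[0,-6,-378,0,0],[0,-6,-412,0,0],[0,-6,-440,0,0]]'; python3 -m creep '[[0,0,-17,20,0],[0,0,-28,55,0],[0,0,-32,85,0],[0,0,-32,110,0],[0,0,-32,125,0],[0,0,-32,130,0],[0,0,-32,130,0],[0,0,-32,130,0]]'
python3 - <<'E'
from h import *
o=ctrl.get_obs();print(o['t'],o['tool_pos'],Ro.from_rotvec(o['tool_rot']).as_matrix().round(3))
l=np.load('lid.npy');print(rel([*l,.019]))
ims=[ctrl.get_image('top')[170:290,110:240],ctrl.get_image('side')[200:350,200:360]]
a=cv2.resize(ims[0],(400,370),interpolation=2);b=cv2.resize(ims[1],(395,370),interpolation=2)
cv2.imwrite('pics/g1.png',np.hstack([a,b])[:,:,::-1])
E
```

```text
t: 3.8
tool_pos: [0.4433, 0.2427, 0.2316]
tool_rot: [-3.141, -0.001, -0.001]
contact_force: [0.2, -0.0, 0.2]
opening: 0.0854
t: 4.47
tool_pos: [0.4444, 0.2723, 0.1022]
tool_rot: [-3.141, 0.002, -0.002]
contact_force: [0.4, 0.2, -0.2]
opening: 0.085
4.4667 [0.44444171 0.27229017 0.10224613] [[ 1.    -0.001  0.001]
 [-0.001 -1.     0.001]
 [ 0.001 -0.001 -1.   ]]
[ 0.10452462 -1.97789107 83.24731501]
```

View pics/g1.png

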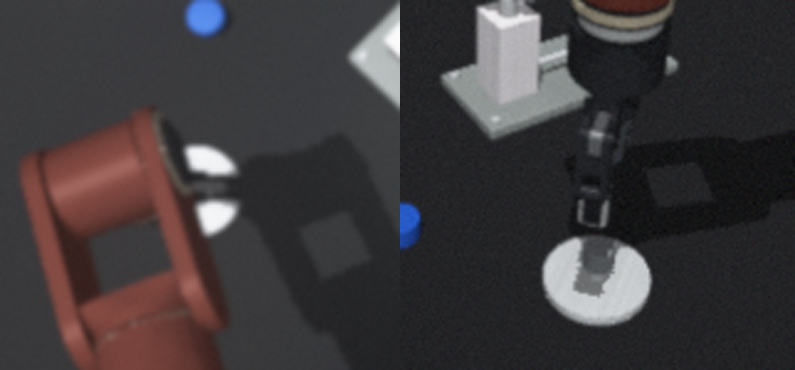

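```bash
python3 -m creep '[[0,0,-1,15,0],[0,0,-2,40,0],[0,0,-2,62,0],[0,0,-2,76,0],[0,0,-2,83,0],[0,0,-2,83,0],[60,0,-2,83,0],[100,0,-2,83,0],[130,0,-2,83,0],[160,0,-2,83,0]]' 30;  python3 -m creep '[[180,0,0,0,0],[200,0,0,0,0],[220,0,0,0,0],[220,0,0,0,0]]'
```

```text
t: 5.4
tool_pos: [0.4448, 0.2745, 0.0197]
tool_rot: [-3.141, 0.002, -0.004]
contact_force: [0.4, 0.8, -0.6]
opening: 0.0387
t: 5.73
tool_pos: [0.4446, 0.2744, 0.0194]
tool_rot: [-3.141, 0.002, -0.002]
contact_force: [-0.6, -0.5, 6.3]
opening: 0.027
```

```bash
python3 -m creep '[[220,0,0,-3,0],[220,0,0,-10,0],[220,0,0,-25,0],[220,0,0,-50,0],[220,0,0,-80,0],[220,0,0,-110,0],[220,3,15,-135,0],[220,8,40,-150,0],[220,12,70,-160,0],[220,17,100,-160,0],[220,21,130,-160,0],[220,25,160,-160,0]]'; python3 -m creep '[[220,6,35,0,0],[220,12,70,0,0],[220,18,105,0,0],[220,23,138,0,0],[220,28,165,0,0],[220,31,184,0,0],[220,32,192,0,0],[220,32,194,0,0],[220,32,194,0,0],[220,32,194,0,0]]'
python3 - <<'E'
from h import *
o=ctrl.get_obs();print(o['t'],o['tool_pos'],Ro.from_rotvec(o['tool_rot']).as_matrix().round(3),o['contact_force'])
ims=[ctrl.get_image('top')[140:260,200:330],ctrl.get_image('side')[110:260,200:360]]
a=cv2.resize(ims[0],(400,370),interpolation=2);b=cv2.resize(ims[1],(395,370),interpolation=2)
cv2.imwrite('pics/g2.png',np.hstack([a,b])[:,:,::-1])
for c in('top','side'):
  for l in('lid','lid_knob'):
    for d in ctrl.outline_of(c,l)[:3]: print(c,l,d['conf'],d['rect'],cen(d['mask']))
E
```

```text
t: 6.73
tool_pos: [0.4681, 0.1128, 0.1781]
tool_rot: [-3.142, 0.001, 0.001]
contact_force: [1.1, 1.0, -3.1]
opening: 0.0273
t: 7.57
tool_pos: [0.5, -0.0789, 0.1779]
tool_rot: [-3.141, 0.001, 0.001]
contact_force: [0.7, -0.2, -3.0]
opening: 0.0271
7.5667 [ 0.500021   -0.07889451  0.17794008] [[ 1.    -0.    -0.001]
 [-0.    -1.     0.001]
 [-0.001 -0.001 -1.   ]] [ 0.72770985 -0.19319076 -2.97117055]
top lid 0.55 [266.5, 217.7, 23.5, 12.6] (np.float64(277.74626865671644), np.float64(225.58955223880596))
top lid_knob 0.54 [270.5, 217.6, 24.1, 12.2] (np.float64(277.34653465346537), np.float64(225.69306930693068))
side lid 0.55 [273.3, 166.4, 35.2, 18.6] (np.float64(289.2017353579176), np.float64(176.37527114967463))
side lid_knob 0.85 [273.8, 166.1, 32.5, 21.9] (np.float64(289.9145299145299), np.float64(176.63247863247864))
```

View pics/g2.png

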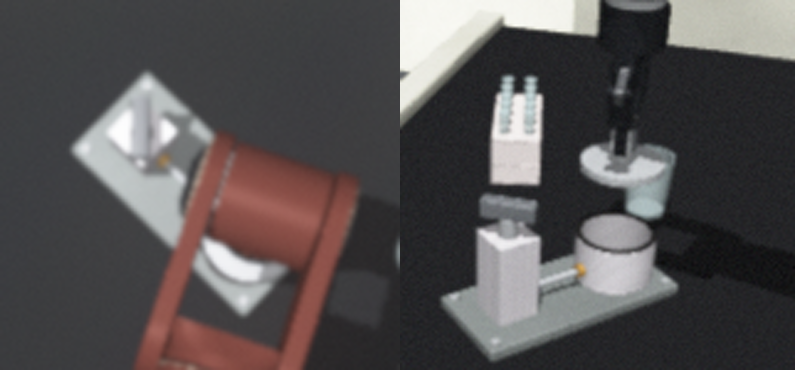

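```bash
python3 -m creep '[[220,1,0.5,10,0],[220,2,1,25,0],[220,2,1,42,0],[220,2,1,56,0],[220,2,1,66,0],[220,2,1,71,0],[220,2,1,73,0],[220,2,1,73,0],[220,2,1,73,0]]'
python3 - <<'E'
from est import *
o=ctrl.get_obs();print(o['t'],o['tool_pos'],o['contact_force'])
zl=o['tool_pos'][2]-.0194
p=np.load('st.npy')
big=[]
for c,u0,v0,w,h,k in(('side',255,170,75,75,7),('top',240,185,70,70,5)):
    I=im[c][v0:v0+h,u0:u0+w];B=cv2.resize(I,None,fx=k,fy=k,interpolation=2)[:,:,::-1].copy()
    def dr(X,col):
        P=np.array([proj(c,q) for q in X]);cv2.polylines(B,[np.round(((P-(u0,v0)+.5)*k-.5)*8).astype(int)],True,col,1,cv2.LINE_AA,3)
    s,cc=np.sin(p[2]),np.cos(p[2])
    dr(circ(p[0]+s*.075,p[1]-cc*.075,.048,.075),(0,0,255))
    dr(circ(o['tool_pos'][0],o['tool_pos'][1],.048,zl),(0,255,0));dr(circ(o['tool_pos'][0],o['tool_pos'][1],.048,zl+.01),(0,255,0))
    big.append(cv2.copyMakeBorder(B,0,525-B.shape[0],0,0,0))
cv2.imwrite('pics/g3.png',cv2.resize(np.hstack(big),(800,478)))
E
```

```text
t: 8.62
tool_pos: [0.503, -0.0811, 0.1061]
tool_rot: [3.141, -0.002, 0.002]
contact_force: [0.5, -0.9, -2.6]
opening: 0.0269
8.7167 [ 0.50320134 -0.08118757  0.10644306] [ 0.303815   -0.22560135 -3.21343359]
```

View pics/g3.png

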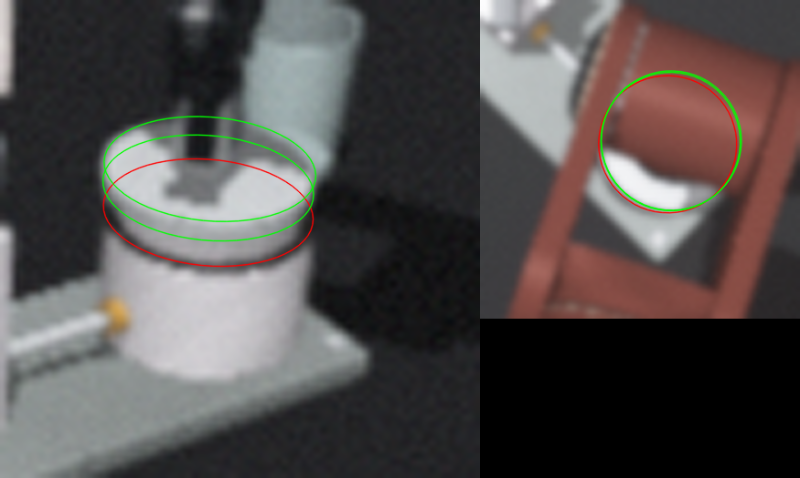

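```bash
python3 -m creep '[[220,-1.5,-1,2,0],[220,-1.5,-1,4,0],[220,-1.5,-1,6,0],[220,-1.5,-1,8,0],[220,-1.5,-1,9,0],[220,-1.5,-1,10,0],[220,-1.5,-1,10.5,0],[220,-1.5,-1,10.5,0]]'
python3 -c "
from h import *
o=ctrl.get_obs();print(o['tool_pos'],o['contact_force'],o['wrist_torque'])"; python3 -m creep '[[220,0,0,0.5,0],[220,0,0,0.5,0],[220,0,0,0.5,0]]'
```

```text
t: 9.38
tool_pos: [0.5009, -0.0799, 0.0946]
tool_rot: [-3.141, 0.002, 0.0]
contact_force: [-0.4, 0.3, -3.6]
opening: 0.027
[ 0.50086934 -0.07993829  0.09464947] [-0.36970735  0.3471675  -3.63690869] [ 0.01293657 -0.01811076  0.02346975]
t: 9.63
tool_pos: [0.5011, -0.08, 0.0945]
tool_rot: [3.141, -0.002, 0.001]
contact_force: [-0.4, -0.0, -2.3]
opening: 0.0268
```

Not yet in contact; creep down.

```bash
python3 -m creep '[[220,0,0,0.4,0],[220,0,0,0.8,0],[220,0,0,0.8,0]]';python3 -m creep '[[220,0,0,0.4,0],[220,0,0,0.8,0],[220,0,0,0.8,0]]'
```

```text
t: 9.88
tool_pos: [0.5012, -0.0801, 0.0944]
tool_rot: [3.141, -0.002, 0.001]
contact_force: [-3.5, 0.1, 4.7]
opening: 0.0272
t: 10.13
tool_pos: [0.5014, -0.0801, 0.0944]
tool_rot: [3.141, -0.002, 0.001]
contact_force: [-5.7, 1.3, 7.9]
opening: 0.0271
```

```bash
python3 -m creep '[[220,0,0,-0.6,0],[220,0,0,-0.6,0],[190,0,0,-0.6,0],[170,0,0,-0.6,0],[150,0,0,-0.6,0],[120,0,0,-0.6,0],[80,0,0,-0.6,0],[40,0,0,-0.6,0],[0,0,0,-0.6,0],[0,0,0,-0.6,0],[0,0,0,-0.6,0],[0,0,0,-0.6,0]]'; python3 -m creep '[[0,0,0,-10,0],[0,0,0,-35,0],[0,0,0,-70,0],[0,0,0,-105,0],[0,-30,0,-130,0],[0,-65,0,-140,0],[0,-100,0,-140,0],[0,-130,5,-140,0],[0,-140,30,-140,0],[0,-140,65,-140,0],[0,-140,105,-140,0],[0,-140,145,-140,0]]'
python3 - <<'E'
from h import *
T=ctrl.get_image('top');S=ctrl.get_image('side')
a=cv2.resize(T[155:255,215:315],(400,400),interpolation=2);b=cv2.resize(S[175:265,205:325],(400,300),interpolation=2)
cv2.imwrite('pics/g4.png',np.hstack([a,cv2.copyMakeBorder(b,0,100,0,0,0)])[:,:,::-1])
cv2.imwrite('pics/T4.png',T[:,:,::-1]);cv2.imwrite('pics/S4.png',S[:,:,::-1])
E
```

```text
t: 11.13
tool_pos: [0.5009, -0.08, 0.0933]
tool_rot: [3.142, -0.002, 0.0]
contact_force: [0.2, 0.4, 0.5]
opening: 0.0854
t: 12.13
tool_pos: [0.3604, -0.2263, 0.2348]
tool_rot: [3.14, -0.001, 0.004]
contact_force: [0.8, 0.7, 0.4]
opening: 0.0856
```

View pics/g4.png

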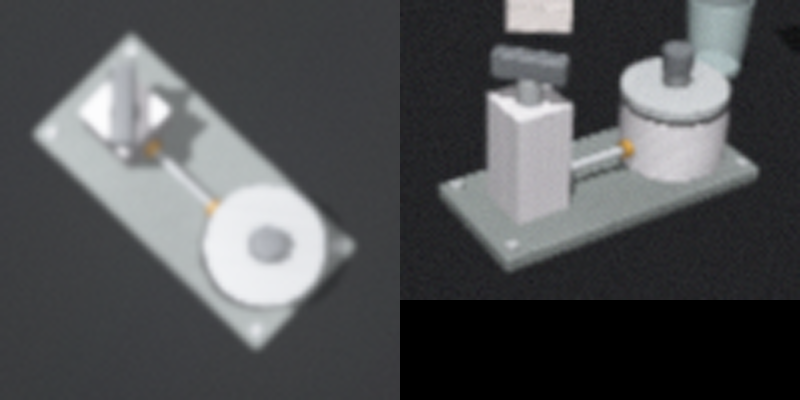

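Run:
```python
from est import *
from scipy.ndimage import map_coordinates
from scipy.optimize import minimize
def smp(I,c,X):
    P=np.array([proj(c,q) for q in X]);return map_coordinates(I,[P[:,1],P[:,0]],order=1)
L=lambda f:cv2.imread(f).astype(float).mean(2)
I0,I4=L('pics/top0.png'),L('pics/T4.png')
S0,S4=L('pics/side0.png'),L('pics/S4.png')
def opt(f,p0):
    g=min(((f((p0[0]+a,p0[1]+b)),p0[0]+a,p0[1]+b) for a in np.arange(-.008,.0081,.002) for b in np.arange(-.008,.0081,.002)))
    return minimize(f,g[1:],method='Nelder-Mead',options=dict(initial_simplex=[g[1:],(g[1]+.002,g[2]),(g[1],g[2]+.002)],xatol=5e-5)).x
p0=(.502,-.0797)
# radial gradient
def grad(I,c,r,z,w,sgn,arc=None):
    return lambda p:-sgn*np.median(smp(I,c,circ(*p,r-w,z,72)[arc])-smp(I,c,circ(*p,r+w,z,72)[arc]))
grad_m=lambda I,c,r,z,w,sgn,arc=slice(None):(lambda p:-sgn*np.clip(smp(I,c,circ(*p,r-w,z,72)[arc])-smp(I,c,circ(*p,r+w,z,72)[arc]),-60,60).mean())
print('top lid',opt(grad_m(I4,'top',.048,.085,.004,1),p0))
print('top rim inner',opt(grad_m(I0,'top',.042,.075,.003,1),p0))
print('top rim outer',opt(grad_m(I0,'top',.048,.075,.003,-1),p0))
print('top rim ring',opt(lambda p:smp(I0,'top',circ(*p,.045,.075,72)).mean(),p0))
print('side ring dark',opt(lambda p:smp(S0,'side',circ(*p,.045,.075,72)).mean(),p0))
print('side lid',opt(grad_m(S4,'side',.048,.085,.004,1),p0))
# reference: same lid measures at its start position
print('top lid0',opt(grad_m(I0,'top',.048,.01,.004,1),(.4446,.2743)),'side',opt(grad_m(S0,'side',.048,.01,.004,1),(.4446,.2743)))
# silhouette widths in side: rows
for nm,r0 in(('lid',200),('ch',217)):
    for v in range(196,224,3):
        row=S4[v,255:335]; 
        if nm=='lid': print(v,row[5:70:1].astype(int).tolist())
```

```text
top lid [ 0.50284818 -0.08081831]
top rim inner [ 0.49942291 -0.07902327]
top rim outer [ 0.49950037 -0.07777076]
top rim ring [ 0.49943808 -0.07852645]
side ring dark [ 0.50140748 -0.07625909]
side lid [ 0.50152434 -0.07063496]
top lid0 [0.4426 0.2723] side [0.44585 0.2758 ]
196 [37, 34, 40, 34, 37, 39, 34, 35, 35, 41, 38, 62, 132, 185, 204, 207, 203, 206, 204, 203, 203, 203, 198, 167, 108, 98, 101, 103, 101, 96, 97, 101, 151, 190, 200, 202, 201, 205, 204, 201, 196, 187, 178, 167, 153, 127, 84, 47, 35, 33, 36, 37, 36, 38, 35, 38, 38, 35, 32, 40, 35, 31, 35, 40, 37]
199 [33, 37, 37, 37, 37, 38, 35, 37, 36, 39, 62, 146, 202, 210, 208, 204, 205, 204, 204, 205, 204, 203, 200, 169, 118, 111, 122, 132, 133, 126, 117, 121, 151, 186, 200, 206, 207, 205, 207, 207, 205, 204, 187, 125, 58, 37, 40, 36, 38, 37, 37, 38, 36, 39, 34, 36, 35, 39, 37, 34, 36, 34, 34, 40, 38]
202 [34, 37, 37, 31, 32, 36, 34, 33, 39, 38, 49, 107, 170, 198, 206, 206, 206, 208, 210, 207, 207, 207, 207, 206, 202, 202, 203, 198, 201, 202, 206, 204, 202, 207, 208, 209, 207, 207, 207, 205, 206, 204, 204, 161, 85, 43, 36, 36,
[... 1487 characters left out ...]
36, 38, 36, 38, 34, 35, 35, 34, 37, 38, 38, 36, 36, 37, 36, 37, 41, 35, 36]
220 [150, 151, 152, 149, 160, 178, 192, 193, 205, 204, 197, 167, 132, 126, 131, 159, 181, 185, 191, 195, 201, 201, 202, 202, 201, 201, 201, 204, 206, 207, 207, 204, 205, 200, 197, 192, 186, 183, 175, 167, 155, 138, 138, 142, 140, 121, 89, 56, 39, 37, 35, 35, 35, 36, 35, 36, 39, 36, 36, 36, 35, 33, 39, 36, 38]
223 [205, 197, 185, 174, 160, 148, 146, 138, 137, 140, 116, 97, 120, 144, 159, 178, 187, 190, 192, 197, 198, 198, 202, 203, 206, 208, 206, 207, 206, 204, 203, 199, 195, 197, 194, 187, 184, 179, 167, 159, 147, 143, 144, 149, 148, 156, 180, 191, 175, 139, 89, 50, 40, 40, 37, 32, 35, 33, 31, 37, 32, 35, 38, 37, 33]
```

```bash
cat > edge.py <<'E'
from est import *
from scipy.ndimage import map_coordinates, gaussian_filter1d
from scipy.optimize import least_squares
L=lambda f:cv2.imread(f).astype(float).mean(2)
def edges(I,c,ctr,z,r0,r1,sgn):
    "world-plane edge points along rays from ctr; sgn=+1 bright inside"
    out=[]
    for a in np.linspace(0,2*np.pi,90,endpoint=False):
        r=np.arange(r0,r1,.0003);P=np.array([proj(c,(ctr[0]+q*np.cos(a),ctr[1]+q*np.sin(a),z)) for q in r])
        g=-sgn*np.gradient(gaussian_filter1d(map_coordinates(I,[P[:,1],P[:,0]],order=1),4))
        i=g.argmax()
        if 3<i<len(r)-4 and g[i]>1: out.append((ctr[0]+r[i]*np.cos(a),ctr[1]+r[i]*np.sin(a)))
    E=np.array(out)
    s=least_squares(lambda p:np.hypot(*(E-p[:2]).T)-p[2],[*ctr,(r0+r1)/2],loss='soft_l1',f_scale=.0007)
    return s.x.round(4),len(E),np.median(abs(s.fun))
E
python3 - <<'E'
from edge import *
I0,I4,S0,S4=map(L,('pics/top0.png','pics/T4.png','pics/side0.png','pics/S4.png'))
c=(.5015,-.0795)
print('top lid',edges(I4,'top',c,.085,.040,.056,1))
print('top rim out',edges(I0,'top',c,.075,.044,.054,-1))
print('top rim in',edges(I0,'top',c,.075,.034,.046,1))
print('side lid',edges(S4,'side',c,.085,.040,.056,1))
print('side rim out',edges(S0,'side',c,.075,.044,.054,-1))
print('side rim in',edges(S0,'side',c,.075,.034,.046,1))
print('lid0 top',edges(I0,'top',(.4446,.2743),.01,.040,.056,1),'side',edges(S0,'side',(.4446,.2743),.01,.04,.056,1))
# side axis column: predicted shift of centre column per 1mm
a=proj('side',(*c,.085));b=proj('side',(*c,.06));print(a,b,proj('side',(c[0]+.001,c[1],.085))-a,proj('side',(c[0],c[1]+.001,.085))-a)
# silhouettes by half level
def half(row,lo,hi):
    k=np.where(np.diff((row[lo:hi]>95).astype(int)))[0]+lo;return [round(i+(95-row[i])/(row[i+1]-row[i]),2) for i in k]
for nm,I in(('S0',S0),('S4',S4)):
    for v in (200,201,202,203,211,212,213): print(nm,v,half(I[v],255,310))
E
```

```text
top lid (array([ 0.5026, -0.0804,  0.0482]), 90, np.float64(0.0005328103782920555))
top rim out (array([ 0.5   , -0.0782,  0.0489]), 73, np.float64(0.0002639849194123606))
top rim in (array([ 0.499 , -0.0778,  0.0404]), 90, np.float64(0.0003803886489625423))
side lid (array([ 0.5021, -0.0773,  0.049 ]), 71, np.float64(0.0008876450931111918))
side rim out (array([ 0.5011, -0.0768,  0.0493]), 41, np.float64(0.0003655925032336471))
side rim in (array([ 0.5011, -0.076 ,  0.0404]), 90, np.float64(0.0003539909635921837))
lid0 top (array([0.4451, 0.2741, 0.0492]), 90, np.float64(0.00024976427426834716)) side (array([0.4444, 0.2766, 0.0499]), 90, np.float64(0.0014195661711076564))
[287.42556258 199.63888194] [286.78623111 206.93987372] [-0.33664859 -0.05477354] [-0.06514969  0.16521811]
S0 200 [np.float64(274.11), np.float64(298.36)]
S0 201 [np.float64(273.64), np.float64(299.4)]
S0 202 [np.float64(273.24), np.float64(300.1)]
S0 203 [np.float64(273.04), np.float64(300.78)]
S0 211 [np.float64(256.52), np.float64(270.53), np.float64(281.77), np.float64(283.41), np.float64(292.61), np.float64(297.13), np.float64(302.92)]
S0 212 [np.float64(256.5), np.float64(270.38), np.float64(302.69)]
S0 213 [np.float64(256.49), np.float64(268.53), np.float64(302.54)]
S4 200 [np.float64(270.4), np.float64(303.72)]
S4 201 [np.float64(270.5), np.float64(303.91)]
S4 202 [np.float64(270.79), np.float64(303.87)]
S4 203 [np.float64(271.16), np.float64(303.7)]
S4 211 [np.float64(256.52), np.float64(270.5), np.float64(302.89)]
S4 212 [np.float64(256.49), np.float64(270.39), np.float64(302.78)]
S4 213 [np.float64(256.52), np.float64(268.57), np.float64(302.54)]
```

```bash
python3 -m creep '[[0,0,-20,0,0],[0,10,-55,0,0],[0,30,-90,0,0],[0,60,-120,0,0],[0,95,-145,0,0],[0,125,-145,10,0],[0,140,-145,30,0],[0,140,-145,65,0],[0,140,-145,100,0],[0,140,-145,125,0],[0,140,-145,138,0],[0,140,-145,139,0]]'; python3 -m creep '[[0,0,0,0,0],[60,0,0,0,0],[100,0,0,0,0],[130,0,0,0,0],[160,0,0,0,0],[180,0,0,0,0],[200,0,0,0,0],[220,0,0,0,0],[220,0,0,0,0],[220,0,0,0,0]]' 30; python3 -m creep '[[220,0,0,-1,0],[220,0,0,-2,0],[220,0,0,-4,0],[220,0,0,-4,0],[220,-0.9,-0.8,-4,0],[220,-1.8,-1.5,-4,0],[220,-1.8,-1.5,-4,0],[220,-1.8,-1.5,-3,0],[220,-1.8,-1.5,-2,0],[220,-1.8,-1.5,-1,0],[220,-1.8,-1.5,-0.5,0],[220,-1.8,-1.5,-0.5,0]]'
```

```text
t: 13.43
tool_pos: [0.498, -0.0775, 0.0905]
tool_rot: [-3.139, -0.002, 0.011]
contact_force: [-0.9, -0.2, -0.5]
opening: 0.0853
t: 14.27
tool_pos: [0.5016, -0.0801, 0.0954]
tool_rot: [3.141, -0.002, 0.002]
contact_force: [-0.9, 0.4, 5.6]
opening: 0.0272
t: 15.27
tool_pos: [0.4993, -0.0785, 0.0954]
tool_rot: [3.142, -0.002, 0.0]
contact_force: [-2.4, 1.2, 1.8]
opening: 0.0273
```

```bash
python3 -m creep '[[220,0,0,0.3,0],[220,0,0,0.5,0],[220,0,0,0.5,0]]'
```

```text
t: 15.52
tool_pos: [0.4994, -0.0785, 0.0954]
tool_rot: [3.141, -0.002, 0.0]
contact_force: [-4.7, 0.8, 6.8]
opening: 0.0271
```

```bash
python3 -m creep '[[220,0,0,-0.4,0],[220,0,0,-0.4,0],[190,0,0,-0.4,0],[170,0,0,-0.4,0],[150,0,0,-0.4,0],[120,0,0,-0.4,0],[80,0,0,-0.4,0],[40,0,0,-0.4,0],[0,0,0,-0.4,0],[0,0,0,-0.4,0],[0,0,0,-0.4,0],[0,0,0,-0.4,0]]'; python3 -m creep '[[0,0,0,-10,0],[0,0,0,-35,0],[0,0,0,-70,0],[0,0,0,-105,0],[0,-30,0,-130,0],[0,-65,0,-140,0],[0,-100,0,-140,0],[0,-130,5,-140,0],[0,-140,30,-140,0],[0,-140,65,-140,0],[0,-140,105,-140,0],[0,-140,145,-140,0]]'
python3 - <<'E'
from edge import *
cv2.imwrite('pics/T5.png',T[:,:,::-1]);cv2.imwrite('pics/S5.png',S[:,:,::-1])
I0,I4,S0,S4=map(L,('pics/top0.png','pics/T5.png','pics/side0.png','pics/S5.png'))
c=(.5,-.078)
print('top lid',edges(I4,'top',c,.085,.040,.056,1))
print('side lid',edges(S4,'side',c,.085,.040,.056,1))
def half(row,lo,hi):
    k=np.where(np.diff((row[lo:hi]>95).astype(int)))[0]+lo;return [round(float(i+(95-row[i])/(row[i+1]-row[i])),2) for i in k]
for v in (200,201,202,203,211,212): print(v,half(S4[v],255,310))
# handle: top corners via threshold in crop
print(ctrl.get_obs()['tool_pos'],ctrl.get_obs()['t'])
B=cv2.resize(T[165:200,228:263],(560,560),interpolation=2)[:,:,::-1].copy()
x,y,w=np.load('st.npy')
def dr(X,col):
    P=np.array([proj('top',q) for q in X]);cv2.polylines(B,[np.round(((P-(228,165)+.5)*16-.5)).astype(int)],True,col,1)
dr(box(x,y,w,0,.075,.05,.05,.115,.115)[[0,2,6,4]],(255,0,255))
for a in(-1.57,-1.67): dr(box(x-np.sin(w)*.075,y+np.cos(w)*.075,a,0,0,.018,.062,.157,.157)[[0,2,6,4]],(0,255,0) if a==-1.57 else (0,255,255))
cv2.imwrite('pics/h5.png',B)
E
```

```text
t: 16.52
tool_pos: [0.4991, -0.0785, 0.0947]
tool_rot: [3.142, -0.002, 0.0]
contact_force: [-0.0, -0.5, 0.4]
opening: 0.0854
t: 17.52
tool_pos: [0.3586, -0.2248, 0.2362]
tool_rot: [3.14, -0.001, 0.004]
contact_force: [1.4, 0.8, 0.4]
opening: 0.0853
top lid (array([ 0.5003, -0.0787,  0.0483]), 90, np.float64(0.0004421133140704997))
side lid (array([ 0.4997, -0.0753,  0.0492]), 71, np.float64(0.0009308822369428899))
200 [270.78, 304.33]
201 [271.12, 304.54]
202 [271.38, 304.53]
203 [271.64, 304.49]
211 [256.51, 270.52, 302.83]
212 [256.49, 270.37, 302.72]
[ 0.35820463 -0.22739877  0.235659  ] 17.6167
```

View pics/h5.png

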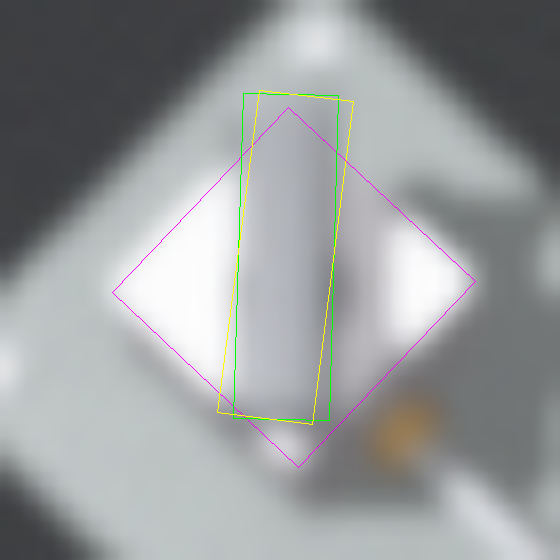

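```bash
python3 -m creep '[[0,10,-11,0,0],[0,32,-35,0,0],[0,58,-62,0,0],[0,85,-91,0,0],[0,112,-120,0,0],[0,139,-149,0,0],[0,166,-178,0,0],[0,193,-207,0,0],[0,216,-232,0,0],[0,232,-250,0,0],[0,241,-259,0,0],[0,242,-260,0,0]]'; python3 -m creep '[[0,0,0,10,0],[0,0,0,25,0],[0,0,0,40,0],[0,0,0,50,0],[0,0,0,55,0],[0,0,0,55,0],[0,0,0,55,0]]'
python3 - <<'E'
from h import *
o=ctrl.get_obs();print(o['tool_pos'],rel([.6005,.0328,.127]),Ro.from_rotvec(o['tool_rot']).as_matrix().round(3))
a=cv2.resize(ctrl.get_image('top')[155:245,215:305],(380,380),interpolation=2);b=cv2.resize(ctrl.get_image('side')[140:260,200:320],(420,420),interpolation=2)
cv2.imwrite('pics/g6.png',np.hstack([cv2.copyMakeBorder(a,0,40,0,0,0),b])[:,:,::-1])
E
```

```text
t: 18.62
tool_pos: [0.602, 0.0383, 0.235]
tool_rot: [-3.141, -0.003, -0.0]
contact_force: [-0.5, -0.7, 0.1]
opening: 0.0853
t: 19.2
tool_pos: [0.601, 0.0358, 0.1799]
tool_rot: [3.142, -0.003, -0.0]
contact_force: [1.0, -0.1, 0.9]
opening: 0.0854
[0.60103068 0.03583759 0.17986337] [-0.52391722  3.03528905 52.86356554] [[ 1.    -0.002 -0.   ]
 [-0.002 -1.    -0.   ]
 [-0.     0.    -1.   ]]
```

View pics/g6.png

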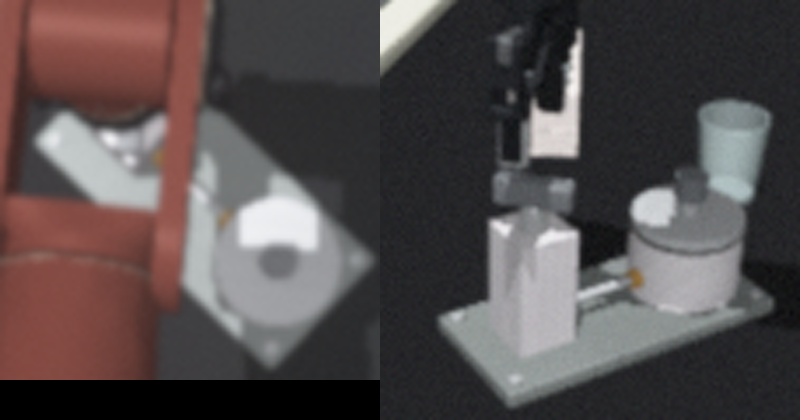

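Run:
```python
from h import *
f=lambda p:((proj('side',p)-(200,140))*3.5+(380,0)).round(0)
for p in([.601,.078,.193],[.590,.078,.193],[.612,.078,.193],[.6,.033,.146],[.631,.033,.157],[.569,.033,.157],[.6,.033,.115],[.636,.033,.115]): print(p,f(p))
```

```text
[0.601, 0.078, 0.193] [516. 162.]
[0.59, 0.078, 0.193] [531. 164.]
[0.612, 0.078, 0.193] [501. 159.]
[0.6, 0.033, 0.146] [535. 190.]
[0.631, 0.033, 0.157] [496. 171.]
[0.569, 0.033, 0.157] [575. 184.]
[0.6, 0.033, 0.115] [534. 225.]
[0.636, 0.033, 0.115] [489. 218.]
```

```bash
python3 -m creep '[[0,0,1,8,0],[0,-0.5,2,22,0],[0,-0.5,2.8,36,0],[0,-0.5,2.8,46,0],[0,-0.5,2.8,51,0],[0,-0.5,2.8,52,0],[0,-0.5,2.8,52,0],[60,-0.5,2.8,52,0],[100,-0.5,2.8,52,0],[130,-0.5,2.8,52,0],[160,-0.5,2.8,52,0],[180,-0.5,2.8,52,0]]' 20;  python3 -m creep '[[200,0,0,0,0],[220,0,0,0,0],[235,0,0,0,0],[235,0,0,0,0],[235,0,0,0,0]]'; python3 -c "
from h import *
o=ctrl.get_obs();print(o['tool_pos'],o['contact_force'],o['wrist_torque'])"
```

```text
t: 20.3
tool_pos: [0.601, 0.0336, 0.1282]
tool_rot: [3.142, -0.002, 0.001]
contact_force: [0.1, 0.1, -0.0]
opening: 0.0261
t: 20.72
tool_pos: [0.6011, 0.0335, 0.1282]
tool_rot: [3.141, -0.002, 0.001]
contact_force: [-0.1, -0.8, 2.7]
opening: 0.0205
[0.60108395 0.03354475 0.12819113] [-0.09290192 -0.75728307  2.74674124] [-0.0557389  -0.02969952 -0.02145166]
```

```bash
python3 -m creep '[[255,0,0,0,0],[255,0,0,0,0],[255,0,0,0,0],[255,0,0,0,0],[255,0,0,0,0],[255,0,0,0,0]]' 50; python3 -c "
from h import *
o=ctrl.get_obs();print(o['tool_pos'],o['contact_force'],o['wrist_torque'])"
```

```text
t: 21.22
tool_pos: [0.6012, 0.0336, 0.1284]
tool_rot: [3.141, -0.002, 0.002]
contact_force: [-0.7, -0.9, 5.4]
opening: 0.019
[0.60118728 0.03355761 0.12836053] [-0.72889582 -0.9283885   5.43795318] [-0.07381061  0.07145388 -0.07644846]
```

```bash
python3 -m creep '[[255,0,0,-1,0],[255,0,0,-3,0],[255,0,0,-5,0],[255,0,0,-7,0],[255,0,0,-9,0],[255,0,0,-10,0],[255,0,0,-10,0],[255,0,0,-10,0]]'; python3 -c "
from h import *
o=ctrl.get_obs();print(o['tool_pos'],o['contact_force'],o['wrist_torque'],o['opening'])"
```

```text
t: 21.88
tool_pos: [0.6005, 0.0337, 0.1376]
tool_rot: [-3.141, 0.002, 0.001]
contact_force: [0.1, -1.8, -3.1]
opening: 0.0189
[0.60050606 0.03369734 0.13763199] [ 0.11277629 -1.83778672 -3.08895157] [-0.25921616 -0.07597026  0.00602861] 0.01889954433043354
```

```bash
python3 -m creep '[[255,0,0,-2,0],[255,0,0,-5,0],[255,0,0,-8,0],[255,0,0,-11,0],[255,0,0,-14,0],[255,0,0,-17,0],[255,0,0,-20,0],[255,0,0,-23,0],[255,0,0,-26,0],[255,0,0,-28.5,0],[255,0,0,-30,0],[255,0,0,-30,0]]'; python3 -m creep '[[255,0,0,0,0],[255,0,0,0,0],[255,0,0,0,0],[255,0,0,0,0]]'
python3 - <<'E'
from edge import *
for i in range(2):
    o=ctrl.get_obs();print(o['tool_pos'],o['contact_force'],o['wrist_torque'],o['opening']);ctrl.boxes_of('side','rod_handle')
cv2.imwrite('pics/S7.png',S[:,:,::-1])
S0=L('pics/side0.png');S5=L('pics/S5.png');S7=L('pics/S7.png')
for l in('rod_handle',):
    for d in ctrl.outline_of('side',l)[:2]: print(d['conf'],d['rect'])
u,v=proj('side',(.6,.0335,.146));u2,v2=proj('side',(.6,.0335,.186));print('pred',u,v,u2,v2)
b=cv2.resize(S[140:260,200:320],(560,560),interpolation=2)[:,:,::-1].copy()
for z,col in((.175,(0,255,0)),(.197,(0,255,0)),(.135,(0,0,255)),(.115,(255,0,255))):
    P=np.array([proj('side',q) for q in box(.6,.0335,-1.57,0,0,.018,.062,z,z)[[0,2,6,4]]]);cv2.polylines(b,[np.round((P-(200,140)+.5)*560/120-.5).astype(int)],True,col,1)
cv2.imwrite('pics/g7.png',b)
E
```

```text
t: 22.88
tool_pos: [0.601, 0.0337, 0.1683]
tool_rot: [-3.142, 0.002, -0.001]
contact_force: [0.2, -0.7, -3.5]
opening: 0.0189
t: 23.22
tool_pos: [0.6006, 0.0336, 0.1675]
tool_rot: [-3.142, 0.002, 0.001]
contact_force: [-0.9, 0.1, -4.4]
opening: 0.0191
[0.60068412 0.03360894 0.16752644] [-0.49085062 -0.55454742 -4.38286564] [ 0.01053867 -0.03864648  0.00195527] 0.0189038245278692
[0.60068538 0.03363092 0.16753832] [-0.86131275  0.24489203 -3.21476273] [ 0.01396809 -0.04264623  0.01475222] 0.019238888883222866
0.51 [232.7, 175.8, 20.9, 30.8]
pred 244.17168826561712 194.34517832713644 244.4157568177762 180.84262433981542
```

View pics/g7.png

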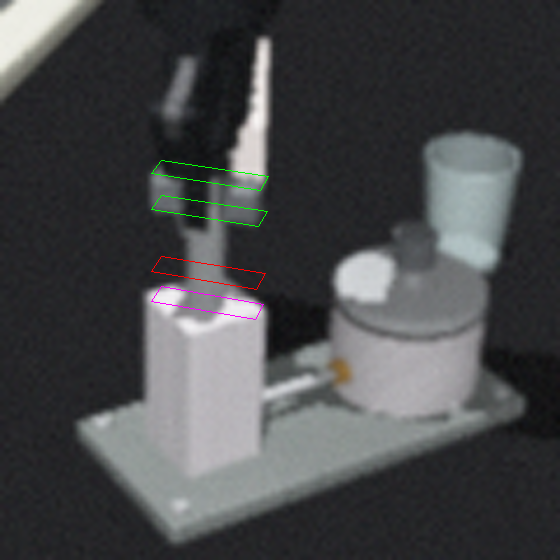

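Run:
```python
from edge import *
S5=L('pics/S5.png');S7=L('pics/S7.png')
def low(I,a,b):
    r=[]
    for u in range(249,255):
        col=np.interp(np.arange(a,b,.05),np.arange(384),cv2.GaussianBlur(I,(3,3),.7)[:,u]);r.append(col)
    return np.array(r)
for u in range(250,255): print(u,S5[186:206,u].astype(int).tolist(),S7[172:193,u].astype(int).tolist())
```

```text
250 [38, 37, 36, 41, 74, 113, 137, 153, 136, 116, 109, 105, 101, 101, 111, 118, 127, 138, 139, 152] [161, 183, 176, 182, 184, 165, 111, 112, 144, 137, 111, 104, 106, 104, 98, 76, 47, 34, 37, 41, 38]
251 [38, 34, 38, 36, 59, 104, 135, 149, 135, 117, 110, 102, 104, 100, 81, 71, 102, 131, 136, 149] [199, 209, 209, 208, 215, 193, 141, 130, 153, 140, 114, 105, 107, 101, 97, 79, 52, 35, 35, 39, 39]
252 [38, 38, 37, 34, 51, 103, 135, 141, 137, 118, 109, 104, 101, 95, 82, 56, 74, 108, 133, 148] [210, 214, 211, 212, 218, 200, 162, 139, 153, 141, 116, 109, 104, 102, 97, 81, 52, 37, 38, 34, 38]
253 [38, 37, 36, 34, 47, 111, 139, 136, 133, 119, 104, 102, 101, 98, 78, 54, 44, 71, 112, 143] [214, 213, 211, 213, 214, 193, 152, 135, 147, 141, 116, 105, 105, 99, 96, 85, 61, 39, 39, 39, 38]
254 [40, 36, 40, 34, 46, 106, 133, 125, 115, 95, 89, 84, 84, 76, 64, 45, 37, 47, 84, 131] [213, 211, 212, 211, 217, 201, 162, 137, 133, 122, 103, 96, 92, 90, 87, 76, 56, 42, 39, 36, 40]
```

```bash
python3 -m creep '[[255,0,0,-0.5,0],[255,0,0,-1,0],[255,0,0,-1,0],[255,0,0,-1,0],[255,0,0,-1,0],[255,0,0,-1,0]]'
python3 - <<'E'
from edge import *
o=ctrl.get_obs();print(o['t'],o['tool_pos'],o['contact_force'],o['opening'])
print(ctrl.finish_job())
E
```

```text
t: 24.07
tool_pos: [0.6008, 0.0336, 0.1687]
tool_rot: [3.142, -0.002, -0.0]
contact_force: [-0.2, 0.8, -2.3]
opening: 0.0193
24.1667 [0.60074776 0.03364023 0.16866533] [ 0.09664777 -0.45725423 -3.70315165] 0.018887903799380247
the job is handed in; nothing more can be done
None
```

The job is handed in at 24 s. The lid is on the chamber and released, and the arm is holding the pump handle about 40 mm up.

- **Lid:** I set it on the chamber and let go. My first check showed it about 2 mm off centre, so I re-gripped it, lifted it slightly, shifted it and set it down again. It looks flat in the pictures.
    - **Centring:** the two cameras disagreed by 1–2 mm. Measured against the rim, the top view gives about (+0.3, -0.5) mm in x and y, and the side view about (-1.4, +1.2) mm. I take it as centred to about 1 mm.
- **Pump rod:** I gripped the T-handle and drew it straight up. Readings taken between lifts showed sideways forces under 2 N.
    - **Height:** the arm rose 40.3 mm from where it gripped. Just before the last 1 mm step, the side picture suggested 38.5 mm where the arm read 39.1 mm. The rod's true rise is therefore 39.5–40.3 mm.
    - **Grip:** the fingers are still closed on the handle at a 50 N setting and carry the rod's weight of about 3 N.
- **Bystanders:** I kept clear of the glassware, cap and rack, and saw none of them disturbed. I did not measure their positions again at the end.

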